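# Uncover the tart and hold the pastry case open

### The job

A colleague is about to move the tart into the glass pastry case. Lift the steel cover off the tart by its knob and set it down (do not drop it) knob up in the middle of the empty wooden board; then raise the case's hinged flap to 60 degrees from closed and keep holding it there with the gripper. The flap falls shut by itself, so finish while still holding it still at 60 degrees; do not knock the tart, and leave the other things on the counter alone.

Things in the scene. Friction and masses are not known exactly. Their poses are not given: they have to be found in the camera images.
- case: Glass pastry case with steel edges, fixed to the counter, 200 (x) by 260 (y) by 100 mm high, open-topped, closed by the flap. Origin: centre of its underside, on the counter (z = 0). Its front faces its own -x (towards the robot, turned up to 0.25 rad); its +x side carries the hinge.
- flap_hinge (a joint): Opening angle of the case's flap, rad: 0 closed (level), grows as the front edge rises; stop at 1.45. 60 degrees = 1.047. The hinge axis runs along the case's y, 100 mm to +x of the case's origin and 104 mm above the counter. The hinge is free: the flap falls shut when let go.
- flap: The hinged flap: glass pane in a steel frame, 205 mm from hinge to front edge, 260 mm wide, 8 mm thick, about 0.45 kg. Origin on the hinge axis at mid-width; at angle 0 its axes are those of the case, and it turns about its y. It reaches to its own -x; its top face is at its z = +4 mm.
- flap_bar (a point): Middle of the flap's straight steel bar handle, a round bar 12 mm thick along the flap's y, 120 mm between its two posts. In the flap's frame at x = -185 mm, y = 0, z = +44 mm: there are 34 mm free between the bar and the flap's top face. With the flap closed it is 148 mm above the counter. Its axes are the flap's.
- cover: Loose round steel dome cover, open underneath, 132 mm across, 60 mm high plus a knob on top (93 mm in all), wall 4 mm, about 0.28 kg; at first it stands over the tart on the stand. Origin: centre of its rim plane (underside); z up through the knob.
- cover_knob (a point): On the cover's axis, 82 mm above its rim: the height to grip the knob, a steel cylinder 26 mm across that rises from 60 to 93 mm above the rim; the dome's shoulder around it, 56 mm across, is at 60 mm and falls away outside.
- stand: Low round marble cake stand, fixed, 150 mm across, 20 mm high. Origin: centre of its underside, on the counter. The tart and its cover stand in the middle of its top.
- tart: Loose round lemon tart, 80 mm across, 36 mm high, hidden under the cover on the stand at first. Origin: centre of its underside. It stays where it is.
- board: Empty square wooden board, fixed, 170 by 170 mm, 12 mm thick, lying on the counter. Origin: centre of its underside, on the counter. The cover goes on it.
- cup: Bystander: white mug of coffee, 72 mm across with its handle towards its -x, 58 mm high. Origin: centre of its underside.
- plates: Bystander: stack of four white plates, 124 mm across, 32 mm high. Origin: centre of its underside.
- shaker: Bystander: metal shaker, 60 mm across, 110 mm high. Origin: centre of its underside.
- sugarpot: Bystander: small white sugar pot with a little round knob, 72 mm across, 70 mm high (much smaller than the cover). Origin: centre of its underside.
- tongs: Bystander: steel tongs lying flat, about 200 mm long along their x, 46 mm wide, 12 mm high. Origin: near the middle, on the counter.
- jar: Bystander: amber glass jar, 72 mm across, 100 mm high. Origin: centre of its underside.

How it is judged:
On the way, in this order (a step that is already met when the one before it is completed fails the run):
1. the cover is lifted by the gripper clear of the tart (z of cover in the frame of stand above 0.058 m and contact force between cover and the fingers above 0.3 N), for 0.1 s.
2. the cover stands knob up on the board, released (horizontal distance between cover and board below 0.06 m and z of cover in the frame of board between 0.006 and 0.018 m and angle between cover's own z axis and vertical below 0.12 rad and linear speed of cover below 0.03 m/s and contact force between cover and the fingers below 0.1 N), for 0.2 s.
3. the flap is held still at 60 degrees by the gripper (value of joint flap_hinge between 0.927 and 1.167 rad and velocity of joint flap_hinge between -0.08 and 0.08 rad/s and contact force between flap and the fingers above 0.4 N and contact force between flap and cover below 0.1 N and contact force between flap and tart below 0.1 N and contact force between flap and cup below 0.1 N and contact force between flap and plates below 0.1 N and contact force between flap and shaker below 0.1 N and contact force between flap and sugarpot below 0.1 N and contact force between flap and tongs below 0.1 N and contact force between flap and jar below 0.1 N), for 0.3 s.
At the end, for the whole second after the job is handed in: The fingers alone hold the flap still (under 0.08 rad/s) at 60 degrees, give or take 7 (0.927 to 1.167 rad), pressing on it with over 0.4 N; the cover stands still, released and upright (within 7 degrees) on the board, its centre within 60 mm of the board's centre (all of step 2 and all of step 3); the arm keeps its last pose, push and grip.
It fails at once if the tart is pushed more than 20 mm or tipped (distance of tart from where it was at the start of the episode above 0.02 m or angle between tart's own z axis and vertical above 0.3 rad).
It fails at once if the cover is dropped: it falls out of the gripper's touch at over 0.6 m/s (linear speed of cover above 0.6 m/s and contact force between cover and the fingers below 0.02 N).
It fails at once if a bystander is moved more than 30 mm (distance of any of cup, plates, shaker, sugarpot, tongs, jar from where it was at the start of the episode above 0.03 m).
It also fails if it takes over 50 s, if anything falls off the work surface, if the arm or the gripper's body presses on something with over 40 N, if the wrist force passes 120 N, or if a joint passes its speed limit or range.

### The arm

A 6-joint arm with a two-finger parallel gripper is mounted at the origin on the work surface. World frame = base frame: x ahead of the robot, y to its left, z up, the work surface at z = 0. Lengths are in m, angles in rad, forces in N, time in s.
With the tool pointing down it reaches from about 0.375 to 0.825 m from the base axis. Payload 5.5 kg.
Tool frame: the origin (TCP) lies at the centre of the arm's flange, where the gripper is bolted on; the fingertips stand 173 mm ahead of it and the grasp point (between the pads) lies 155 mm ahead of it; z points along the fingers, y is the line along which they close (so a half turn about z gives the same grasp; the last joint's range is limited). The gripper opens to 85 mm and grips with 20 to 120 N. Pads are 22 mm wide; open, the fingers measure 114 mm over their backs; the gripper's body (76 mm by 85 mm) begins 54 mm behind the grasp point. The pads swing forward as they close: fully open they stand 13 mm farther back than shut.
Start: joints at [1.345, 0.314, -0.047, 1.21, 0, 1.571], TCP at [0.134, 0.585, 0.405] pointing down, gripper open.
Joint ranges: [-2.67, 2.67], [-0.69, 1.73], [-1.03, 1.25], [-2.08, 2.16], [-1.42, 1.45], [-3.14, 3.14]. Speed limits (rad/s): [2.39, 2.39, 3.01, 3.14, 3.14, 3.14].

### API

Orientations are given as [roll, pitch, yaw] about the fixed x, y, z axes, in that order (R = Rz(yaw) Ry(pitch) Rx(roll)).
In Python, from plant import ctrl gives the robot as it stands.
- The arm moves only by the shell command python3 -m inch 'ROWS' [OPENING]. ROWS is JSON, a list that holds one entry, the list of rows, each a list of 6 numbers: the shift along the world's x, y, z in m, then the turn, a rotation vector about the world's x, y, z in units of 8 degrees (1.0 is 8 degrees). In form: [[[dx, dy, dz, wx, wy, wz], ...]]. A call has exactly 8 rows; each row shifts and turns the commanded pose from where the row before left it; what a row does not reach is not made up. A row lasts 1/8 s, in which the tool goes at most 62.5 mm and 10.7 degrees, less where a joint would pass 70% of its speed; a pose out of reach is approached as far as the arm can. A call with a gripper value outside its range is refused whole. OPENING is the closure, from 0 (fully open) to 1 (shut), set as the call begins (- or left out, the last holds). The fingers move at their own pace and stop on an object; the grip force is fixed at half the most. Time passes only in rows, so rows that do not move let the fingers close, or fill a call up. It gives the time, the measured TCP pose, the force, the opening and the grip force at its end, in the units of the state.
- ctrl.get_state(): the state, without advancing time (a new reading comes with each control period).
- ctrl.snapshot(name): name is "scene" or "top" or "wrist"; returns a dict with "image" (420x560x3 uint8, red, green, blue), "mtx" (3x3 intrinsics, pixels), "R" (3x3) and "t" (3): a world point X has camera coordinates R X + t. Camera axes: x right, y down, z forward; pixel columns grow to the right and rows downward; lengths in m; the calibration is good to about 2 mm. A picture is of the moment at which its call begins. There is no depth.
- ctrl.finish_job(): hands the job in; it is judged then, once.
The state is a dict: "time_s": time; "qpos": joint angles; "qd": joint speeds; "joint_torque": joint torques, N m; "ee_pos": TCP position; "ee_rot": TCP orientation; "wrist_force": force on the tool from outside, world axes, zero at the start; "moment": the same for the moment, N m; "finger_gap": finger opening in m; "grip_force": force on a finger pad.
Only numpy, scipy, OpenCV 4.12 (cv2) and the standard library are available. Lean on these libraries where they do the work, as an engineer would, in place of code of your own. Each camera call takes 0.05 s, during which the arm holds its last target. There are 200 camera calls.

## Working session

There is one attempt and no reset: what is moved stays moved. The work goes in short steps, Python scripts to look and compute and a shell command to move; the robot and the scene stay as the last step left them, time stands still between calls to the robot, and variables do not carry over. Pictures are saved under pics/ and viewed, at most 10 in all, crops included, and the job is handed in when it is done.

```bash
mkdir -p pics; ls; python3 - <<'E'
from plant import ctrl
import cv2,numpy as np
for n in("scene","top"):
    s=ctrl.snapshot(n); cv2.imwrite(f"pics/{n}0.png",s["image"][:,:,::-1]); np.savez(f"pics/{n}0.npz",**s)
    print(n,s["mtx"].tolist(),s["R"].round(4).tolist(),s["t"].round(4).tolist())
print(ctrl.get_state())
E
```

```text
pics
scene [[494.60304495936117, 0.0, 275.44862865318555], [0.0, 494.60304495936117, 202.10088271322923], [0.0, 0.0, 1.0]] [[0.6582, 0.7529, 0.0002], [0.5074, -0.4434, -0.7389], [-0.5562, 0.4864, -0.6738]] [-0.3996, -0.1434, 1.9183]
top [[430.8613987225931, 0.0, 281.5715966994403], [0.0, 430.8613987225931, 207.60873911996822], [0.0, 0.0, 1.0]] [[0.0291, -0.9995, -0.0107], [-0.9896, -0.0273, -0.1414], [0.1411, 0.0147, -0.9899]] [0.0622, 0.5058, 1.2273]
{'time_s': 0.1, 'qpos': array([ 1.34501826e+00,  3.14196805e-01, -4.79925109e-02,  1.21021034e+00,
        1.47604997e-05,  1.57078982e+00]), 'qd': array([-3.76638427e-04,  2.74613079e-04,  2.80817731e-03,  1.19855190e-03,
       -1.82047275e-03,  3.48005640e-05]), 'joint_torque': array([ 1.12760922e-04, -5.40767097e+01,  3.40540624e+01,  1.12157015e-02,
        4.84059615e-05,  1.32629161e-06]), 'ee_pos': array([0.13425899, 0.58452191, 0.40388981]), 'ee_rot': array([-3.13998933e+00, -1.47709179e-05,  2.91582108e+00]), 'wrist_force': array([-0.00633147, -0.23782033,  0.98338977]), 'moment': array([ 0.02019   ,  0.03667127, -0.02741523]), 'grip_force': 0.0, 'finger_gap': 0.08535276526232562}
```

View pics/top0.png

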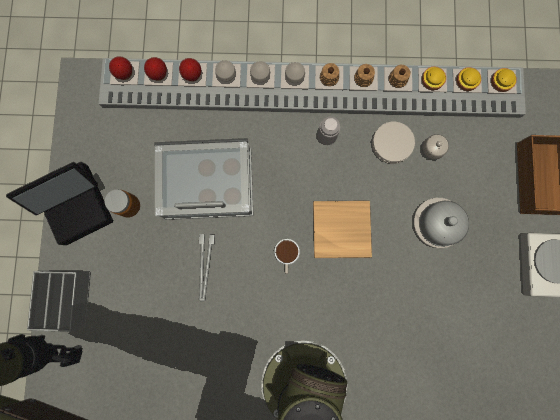

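View pics/scene0.png

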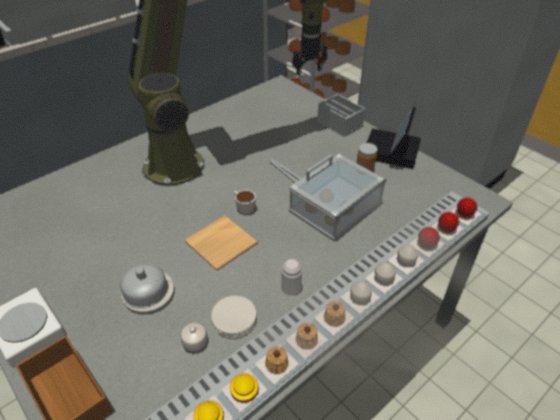

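The top view shows the covered stand with the knob at about (450,221), the board at 314–371 × 201–257, and the flap bar from (178,207) to (224,205). In the scene view the knob is at about (141,270) and the bar at (308–331, 160–175). I'll zoom in to refine these.

```bash
cat > h.py <<'E'
import numpy as np
def ray(d,uv,z):
    "world point on plane z seen at pixel uv"
    M,R,t=d["mtx"],d["R"],d["t"]; c=-R.T@t
    r=R.T@np.linalg.inv(M)@np.array([*uv,1.]); return c+r*(z-c[2])/r[2]
def tri(obs):
    A=[];b=[]
    for d,(u,v) in obs:
        P=d["mtx"]@np.c_[d["R"],d["t"]]
        for k,w in((0,u),(1,v)): q=P[k]-w*P[2]; A.append(q[:3]); b.append(-q[3])
    return np.linalg.lstsq(np.array(A),np.array(b),rcond=None)[0]
def proj(d,X):
    p=d["mtx"]@(d["R"]@np.asarray(X,float)+d["t"]); return p[:2]/p[2]
E
python3 - <<'E'
import cv2,numpy as np
a=cv2.imread("pics/top0.png");b=cv2.imread("pics/scene0.png")
def c(i,x,y,w=100,h=100,k=4):return cv2.resize(i[y:y+h,x:x+w],None,fx=k,fy=k,interpolation=cv2.INTER_CUBIC)
cv2.imwrite("pics/crop0.png",np.vstack([np.hstack([c(a,400,180,100,75),c(a,150,130,100,100)[100:400]]),np.hstack([c(b,100,245,100,75),c(b,285,140,100,75)])]))
from h import *
T=np.load("pics/top0.npz");S=np.load("pics/scene0.npz")
# board by colour
hsv=cv2.cvtColor(a,cv2.COLOR_BGR2HSV);m=cv2.inRange(hsv,(8,80,100),(25,255,255))
n,l,st,ce=cv2.connectedComponentsWithStats(m)
for i in range(1,n):
    if st[i,4]>1500: print(st[i],ce[i],ray(T,ce[i],.012).round(4),cv2.minAreaRect(np.argwhere(l==i)[:,::-1].astype(np.float32)))
print("knob",tri([(T,(450,221)),(S,(141,269))]))
E
```

```text
[ 532  137   28   74 1630] [545.97055215 176.77730061] [ 0.6226 -0.7135  0.012 ] ((545.862060546875, 173.48248291015625), (74.21961212158203, 25.131885528564453), 87.22978973388672)
[ 313  201   59   57 3258] [341.94168201 229.11172498] [ 0.4479 -0.1039  0.012 ] ((341.9999694824219, 229.0), (57.99999237060547, 55.99999237060547), -0.0)
knob [ 0.47049096 -0.38677993  0.1054456 ]
```

View pics/crop0.png

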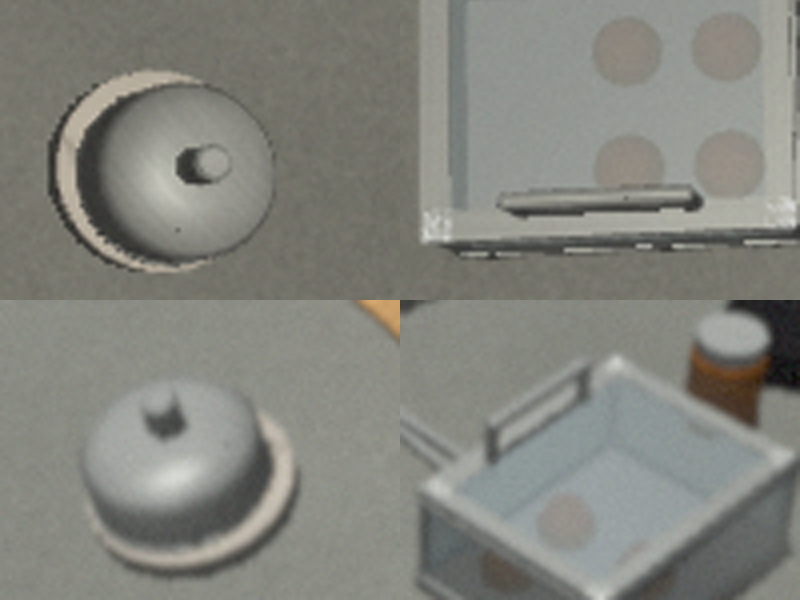

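```bash
python3 - <<'E'
from h import *
T=np.load("pics/top0.npz");S=np.load("pics/scene0.npz")
k=[(T,(452.9,220.2)),(S,(139.2,268.5))]
print("knob tri",tri(k).round(4),[ray(d,p,.113).round(4) for d,p in k])
L=[(T,(175,205.3)),(S,(331.5,157.5))];R=[(T,(224.2,204)),(S,(307.5,171.0))]
for q in(L,R): print("bar",tri(q).round(4),[ray(d,p,.150).round(4) for d,p in q])
a,b=ray(T,(175,205.3),.15),ray(T,(224.2,204),.15)
yaw=np.arctan2(*( (a-b)[[0,1]]*[-1,1])); m=(a+b)/2; print("mid",m,"len",np.linalg.norm(a-b),"yaw",yaw)
a,b=ray(T,(155.3,215.5),.108),ray(T,(249.5,212),.108)
print("front edge",a,b,np.linalg.norm(a-b),np.arctan2(*((a-b)[[0,1]]*[-1,1])),(a+b)/2)
a,b=ray(T,(157,142),.108),ray(T,(246,140),.108); print("back",a,b)
E
```

```text
knob tri [ 0.472  -0.3918  0.113 ] [array([ 0.4711, -0.3932,  0.113 ]), array([ 0.4731, -0.3909,  0.113 ])]
bar [0.4884 0.3644 0.1341] [array([0.486, 0.36 , 0.15 ]), array([0.5023, 0.3487, 0.15  ])]
bar [0.497  0.2333 0.147 ] [array([0.4932, 0.2284, 0.15  ]), array([0.5014, 0.2347, 0.15  ])]
mid [0.48958534 0.29418212 0.15      ] len 0.131796013563985 yaw 0.05416014294952299
front edge [0.46195859 0.42392945 0.108     ] [0.47893222 0.16362753 0.108     ] 0.2608547311770912 0.06511529634032116 [0.47044541 0.29377849 0.108     ]
back [0.67170847 0.43392831 0.108     ] [0.68408283 0.18168216 0.108     ]
```

```bash
python3 -m inch '[[[0.04,-0.04,0,0,0,-0.6],[0.04,-0.04,0,0,0,-0.6],[0.04,-0.04,0,0,0,-0.6],[0.04,-0.04,0,0,0,-0.6],[0.04,-0.04,0,0,0,-0.6],[0.04,-0.04,0,0,0,-0.6],[0.04,-0.04,0,0,0,-0.6],[0.04,-0.04,0,0,0,-0.6]]]' 0
python3 -m inch '[[[0,-0.055,0,0,0,-0.55],[0,-0.055,0,0,0,-0.55],[0,-0.055,0,0,0,-0.55],[0,-0.055,0,0,0,-0.55],[0,-0.055,0,0,0,-0.55],[0,-0.055,0,0,0,-0.55],[0,-0.055,0,0,0,-0.55],[0,-0.055,0,0,0,-0.55]]]'
```

```text
time_s: 1.1
ee_pos: [0.4553, 0.2632, 0.4045]
ee_rot: [-3.141, -0.0, 2.243]
wrist_force: [0.4, 1.0, -0.6]
finger_gap: 0.0855
grip_force: 0.0
time_s: 2.1
ee_pos: [0.4539, -0.177, 0.4045]
ee_rot: [-3.142, -0.0, 1.629]
wrist_force: [0.4, -0.1, 1.0]
finger_gap: 0.0852
grip_force: 0.0
```

```bash
python3 -m inch '[[[0.004,-0.043,0,0,0,0],[0.004,-0.043,0,0,0,0],[0.004,-0.043,0,0,0,0],[0.003,-0.043,0,0,0,0],[0.003,-0.043,0,0,0,0],[0,0,-0.02,0,0,0],[0,0,-0.03,0,0,0],[0,0,-0.02,0,0,0]]]'
python3 - <<'E'
from plant import ctrl
import cv2
print(ctrl.get_state()["ee_pos"])
s=ctrl.snapshot("wrist"); cv2.imwrite("pics/w1.png",s["image"][:,:,::-1])
E
```

```text
time_s: 3.1
ee_pos: [0.4718, -0.3901, 0.3327]
ee_rot: [-3.14, -0.002, 1.631]
wrist_force: [-0.9, 0.7, -0.4]
finger_gap: 0.0851
grip_force: 0.0
[ 0.47178126 -0.39011021  0.33268344]
```

View pics/w1.png

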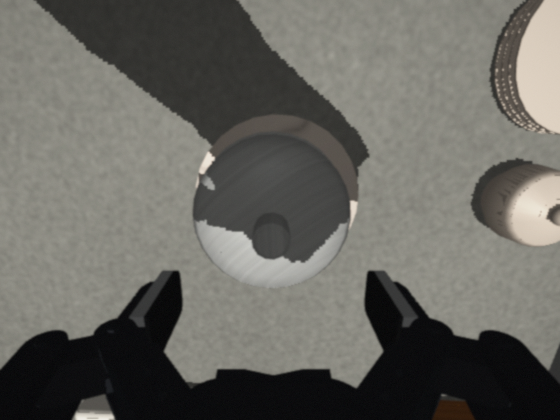

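The knob, at (272,236), is midway between the fingers, whose inner faces are at columns 180 and 367. The lateral alignment is good, so I'll descend and grip.

```bash
python3 -m inch '[[[0,-0.001,-0.02,0,0,0],[0,0,-0.02,0,0,0],[0,0,-0.015,0,0,0],[0,0,-0.01,0,0,0],[0,0,-0.005,0,0,0],[0,0,-0.003,0,0,0],[0,0,0,0,0,0],[0,0,0,0,0,0]]]'
python3 -m inch '[[[0,0,0,0,0,0],[0,0,0,0,0,0],[0,0,0,0,0,0],[0,0,0,0,0,0],[0,0,0,0,0,0],[0,0,0,0,0,0],[0,0,0,0,0,0],[0,0,0,0,0,0]]]' 1
```

```text
time_s: 4.15
ee_pos: [0.4725, -0.3914, 0.2622]
ee_rot: [3.141, 0.001, 1.631]
wrist_force: [0.3, -0.5, 0.0]
finger_gap: 0.0852
grip_force: 0.0
time_s: 5.15
ee_pos: [0.4723, -0.3913, 0.2619]
ee_rot: [3.142, 0.0, 1.631]
wrist_force: [-1.8, -0.2, 4.9]
finger_gap: 0.024
grip_force: 59.0
```

```bash
python3 -m inch '[[[0,0,0.005,0,0,0],[0,0,0.01,0,0,0],[0,0,0.015,0,0,0],[0,0,0.02,0,0,0],[0,0,0.02,0,0,0],[0,0,0.015,0,0,0],[0,0,0.005,0,0,0],[0,0,0,0,0,0]]]'
python3 -m inch '[[[-0.001,0.015,0,0,0,0],[-0.003,0.035,0,0,0,0],[-0.004,0.045,0,0,0,0],[-0.005,0.05,0,0,0,0],[-0.004,0.05,0,0,0,0],[-0.004,0.045,0,0,0,0],[-0.003,0.035,0,0,0,0],[0,0.012,0,0,0,0]]]'
python3 - <<'E'
from plant import ctrl
import cv2
s=ctrl.snapshot("scene"); cv2.imwrite("pics/s2.png",s["image"][:,:,::-1]); print(ctrl.get_state()["ee_pos"])
E
```

```text
time_s: 6.15
ee_pos: [0.4724, -0.3912, 0.3518]
ee_rot: [3.141, 0.0, 1.631]
wrist_force: [-0.4, -0.2, -3.2]
finger_gap: 0.0241
grip_force: 59.1
time_s: 7.15
ee_pos: [0.4471, -0.1019, 0.3511]
ee_rot: [-3.14, -0.001, 1.634]
wrist_force: [0.1, -1.6, -3.4]
finger_gap: 0.0242
grip_force: 59.2
[ 0.44745971 -0.10173391  0.35120546]
```

View pics/s2.png

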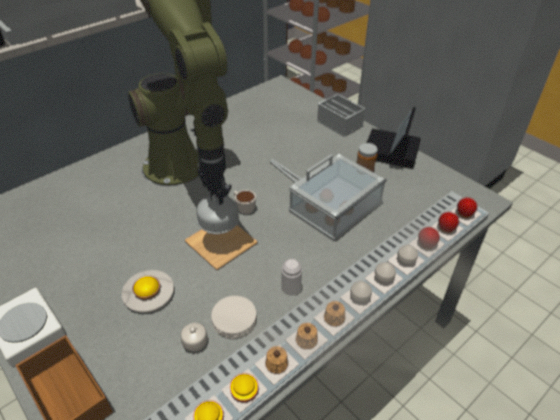

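The cover hangs upright above the board at (215,213), and the tart is undisturbed at (146,287). Next I'll lower it about 97 mm.

```bash
python3 -m inch '[[[0,-0.002,-0.01,0,0,0],[0,0,-0.02,0,0,0],[0,0,-0.022,0,0,0],[0,0,-0.018,0,0,0],[0,0,-0.012,0,0,0],[0,0,-0.006,0,0,0],[0,0,-0.003,0,0,0],[0,0,-0.003,0,0,0]]]'
python3 -m inch '[[[0,0,-0.001,0,0,0],[0,0,-0.001,0,0,0],[0,0,-0.001,0,0,0],[0,0,-0.001,0,0,0],[0,0,0,0,0,0],[0,0,0,0,0,0],[0,0,0,0,0,0],[0,0,0,0,0,0]]]'
```

```text
time_s: 8.2
ee_pos: [0.4487, -0.1064, 0.258]
ee_rot: [3.141, 0.0, 1.631]
wrist_force: [0.1, -0.0, -3.4]
finger_gap: 0.0242
grip_force: 59.3
time_s: 9.2
ee_pos: [0.4484, -0.1063, 0.2539]
ee_rot: [3.141, 0.0, 1.631]
wrist_force: [-1.5, 0.5, 3.1]
finger_gap: 0.0239
grip_force: 59.7
```

The wrist force changed sign, so the cover is resting on the board. I'll release it and rise.

```bash
python3 -m inch '[[[0,0,0,0,0,0],[0,0,0,0,0,0],[0,0,0,0,0,0],[0,0,0,0,0,0],[0,0,0,0,0,0],[0,0,0,0,0,0],[0,0,0,0,0,0],[0,0,0,0,0,0]]]' 0
python3 -m inch '[[[0,0,0.005,0,0,0],[0,0,0.015,0,0,0],[0,0,0.025,0,0,0],[0,0,0.03,0,0,0],[0,0,0.03,0,0,0],[0,0,0.025,0,0,0],[0,0,0.015,0,0,0],[0,0,0.005,0,0,0]]]'
python3 -m inch '[[[0.005,0.03,0,0,0,0],[0.005,0.05,0,0,0,0],[0.006,0.058,0,0,0,0],[0.006,0.058,0,0,0,0],[0.006,0.058,0,0,0,0],[0.005,0.058,0,0,0,0],[0.005,0.055,0,0,0,0],[0.004,0.033,0,0,0,0]]]'
python3 - <<'E'
from plant import ctrl
import cv2
print(ctrl.get_state()["ee_pos"])
for n in("wrist","top"):
    s=ctrl.snapshot(n); cv2.imwrite(f"pics/{n}3.png",s["image"][:,:,::-1])
E
```

```text
time_s: 10.2
ee_pos: [0.4483, -0.1062, 0.2537]
ee_rot: [3.142, 0.0, 1.631]
wrist_force: [-0.4, -0.3, 0.1]
finger_gap: 0.0856
grip_force: 0.0
time_s: 11.2
ee_pos: [0.4485, -0.1063, 0.4049]
ee_rot: [3.14, 0.0, 1.631]
wrist_force: [-0.4, 0.1, -0.2]
finger_gap: 0.0851
grip_force: 0.0
time_s: 12.2
ee_pos: [0.4899, 0.2962, 0.4025]
ee_rot: [-3.14, 0.001, 1.633]
wrist_force: [0.6, -0.4, 0.2]
finger_gap: 0.0856
grip_force: 0.0
[0.48987018 0.29622733 0.40249166]
```

View pics/wrist3.png

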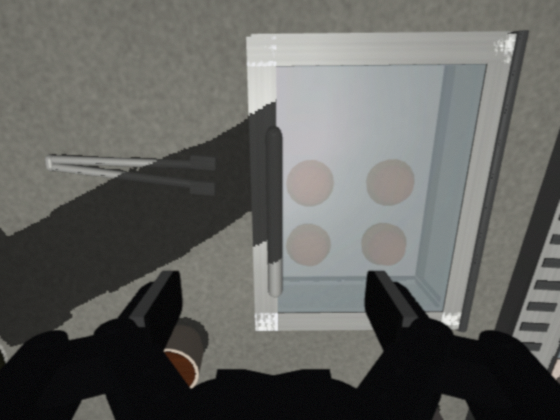

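View pics/top3.png

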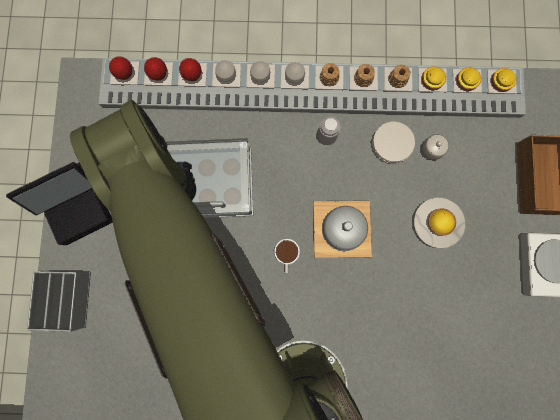

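The cover stands in the middle of the board at (346,228). In the wrist view the bar, at column 274, is centred between the fingers and square to their closing line. I'll descend and grip, and compute the arc increments.

```bash
python3 -m inch '[[[0,0,-0.02,0,0,0],[0,0,-0.025,0,0,0],[0,0,-0.025,0,0,0],[0,0,-0.015,0,0,0],[0,0,-0.01,0,0,0],[0,0,-0.005,0,0,0],[0,0,0,0,0,0],[0,0,0,0,0,0]]]'
python3 -m inch '[[[0,0,0,0,0,0],[0,0,0,0,0,0],[0,0,0,0,0,0],[0,0,0,0,0,0],[0,0,0,0,0,0],[0,0,0,0,0,0],[0,0,0,0,0,0],[0,0,0,0,0,0]]]' 1
python3 - <<'E'
import numpy as np
f=lambda a:np.array([-.185*np.cos(a)+.044*np.sin(a),.185*np.sin(a)+.044*np.cos(a)])
A=np.linspace(0,1.047,25)
d=np.diff([f(a) for a in A],axis=0)
print(np.c_[d[:,0]*np.cos(.06),d[:,0]*np.sin(.06),d[:,1]].round(4))
E
```

```text
time_s: 13.3
ee_pos: [0.4906, 0.294, 0.3044]
ee_rot: [3.141, -0.001, 1.631]
wrist_force: [-0.2, 0.1, -0.0]
finger_gap: 0.0854
grip_force: 0.0
time_s: 14.3
ee_pos: [0.4905, 0.2938, 0.3039]
ee_rot: [3.141, -0.0, 1.631]
wrist_force: [-0.0, -0.6, 2.5]
finger_gap: 0.0098
grip_force: 58.4
[[0.0021 0.0001 0.008 ]
 [0.0024 0.0001 0.0079]
 [0.0028 0.0002 0.0078]
 [0.0031 0.0002 0.0077]
 [0.0035 0.0002 0.0075]
 [0.0038 0.0002 0.0074]
 [0.0041 0.0002 0.0072]
 [0.0044 0.0003 0.007 ]
 [0.0047 0.0003 0.0068]
 [0.005  0.0003 0.0066]
 [0.0053 0.0003 0.0064]
 [0.0056 0.0003 0.0062]
 [0.0058 0.0003 0.0059]
 [0.0061 0.0004 0.0056]
 [0.0063 0.0004 0.0054]
 [0.0065 0.0004 0.0051]
 [0.0068 0.0004 0.0048]
 [0.007  0.0004 0.0045]
 [0.0071 0.0004 0.0042]
 [0.0073 0.0004 0.0039]
 [0.0075 0.0004 0.0036]
 [0.0076 0.0005 0.0032]
 [0.0078 0.0005 0.0029]
 [0.0079 0.0005 0.0025]]
```

```bash
python3 -m inch '[[[0.0021,0.0001,0.008,0,0,0],[0.0024,0.0001,0.0079,0,0,0],[0.0028,0.0002,0.0078,0,0,0],[0.0031,0.0002,0.0077,0,0,0],[0.0035,0.0002,0.0075,0,0,0],[0.0038,0.0002,0.0074,0,0,0],[0.0041,0.0002,0.0072,0,0,0],[0.0044,0.0003,0.007,0,0,0]]]'
```

```text
time_s: 15.3
ee_pos: [0.516, 0.2954, 0.3645]
ee_rot: [-3.139, -0.001, 1.632]
wrist_force: [-5.7, 3.1, -0.5]
finger_gap: 0.0098
grip_force: 58.7
```

Forces are small, so I'll continue along the arc.

```bash
python3 -m inch '[[[0.0047,0.0003,0.0068,0,0,0],[0.005,0.0003,0.0066,0,0,0],[0.0053,0.0003,0.0064,0,0,0],[0.0056,0.0003,0.0062,0,0,0],[0.0058,0.0003,0.0059,0,0,0],[0.0061,0.0004,0.0056,0,0,0],[0.0063,0.0004,0.0054,0,0,0],[0.0065,0.0004,0.0051,0,0,0]]]'
python3 -m inch '[[[0.0068,0.0004,0.0048,0,0,0],[0.007,0.0004,0.0045,0,0,0],[0.0071,0.0004,0.0042,0,0,0],[0.0073,0.0004,0.0039,0,0,0],[0.0075,0.0004,0.0036,0,0,0],[0.0076,0.0005,0.0032,0,0,0],[0.0078,0.0005,0.0029,0,0,0],[0.0079,0.0005,0.0025,0,0,0]]]'
python3 -m inch '[[[0,0,0,0,0,0],[0,0,0,0,0,0],[0,0,0,0,0,0],[0,0,0,0,0,0],[0,0,0,0,0,0],[0,0,0,0,0,0],[0,0,0,0,0,0],[0,0,0,0,0,0]]]'
python3 - <<'E'
from plant import ctrl
import cv2,numpy as np
s=ctrl.snapshot("scene"); i=s["image"][:,:,::-1]; cv2.imwrite("pics/s4.png",cv2.resize(i[90:300,130:410],None,fx=2.8,fy=2.8,interpolation=cv2.INTER_CUBIC)); np.savez("pics/s4.npz",**s)
e=ctrl.get_state()["ee_pos"]; r=np.hypot(.185,.044)
h=np.array([.675,.306,.104]);dx=(e[0]-h[0])*np.cos(.06)+(e[1]-h[1])*np.sin(.06);dz=e[2]-.1555-.104
print(e,np.hypot(dx,dz),r,np.arctan2(dz,-dx)-np.arctan2(.044,.185))
from h import proj
for a in(.93,1.047,1.167):   # front-edge corners predicted, crop pixels
    for y in(-.13,.13):
        x=-.205*np.cos(a);X=h+[x*np.cos(.06)-y*np.sin(.06),x*np.sin(.06)+y*np.cos(.06),.205*np.sin(a)]
        print(a,y,((proj(s,X)-[130,90])*2.8).round(0))
E
```

```text
time_s: 16.3
ee_pos: [0.5601, 0.2983, 0.4141]
ee_rot: [-3.138, -0.002, 1.632]
wrist_force: [-12.5, 2.0, 7.3]
finger_gap: 0.0094
grip_force: 58.4
time_s: 17.3
ee_pos: [0.6204, 0.3024, 0.4445]
ee_rot: [3.14, -0.004, 1.632]
wrist_force: [-4.9, 5.4, 8.5]
finger_gap: 0.0097
grip_force: 62.7
time_s: 18.3
ee_pos: [0.6207, 0.3024, 0.4447]
ee_rot: [3.139, -0.003, 1.632]
wrist_force: [-4.6, 5.3, 6.6]
finger_gap: 0.0098
grip_force: 62.6
[0.62071931 0.30239525 0.44464418] 0.19297055925395198 0.19016045856065872 1.0515187404825606
0.93 -0.13 [496. 192.]
0.93 0.13 [645.  99.]
1.047 -0.13 [510. 191.]
1.047 0.13 [659.  96.]
1.167 -0.13 [526. 191.]
1.167 0.13 [676.  96.]
```

View pics/s4.png

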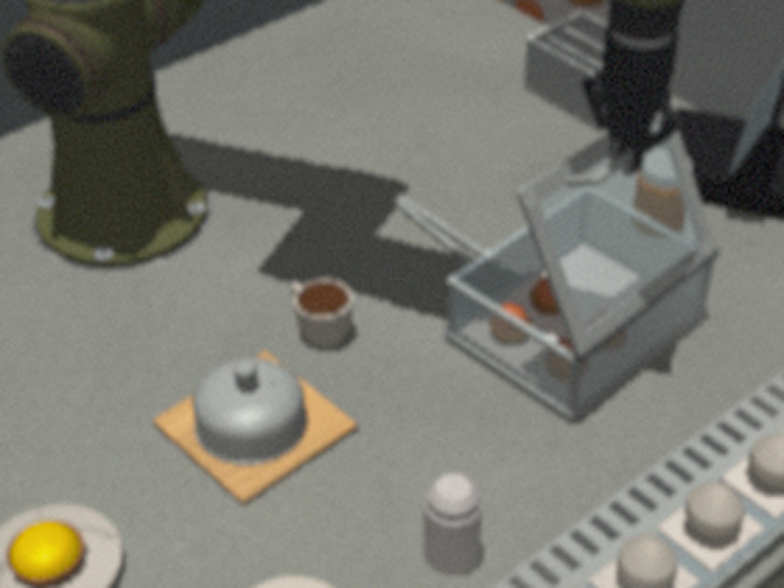

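The flap is open and held, and the cover and tart are in place. The kinematics give 1.05 rad, but the visible front corner (522,190) sits about 10 crop pixels right of the prediction. I'll check whether that is a bias in the hinge or camera estimate.

```bash
python3 - <<'E'
import numpy as np
from h import proj
from scipy.optimize import least_squares
s=np.load("pics/s4.npz")
def P(p,x,y,z):
    hx,hy,yw,a=p; X=x*np.cos(a)+z*np.sin(a); Z=-x*np.sin(a)+z*np.cos(a)
    return ((proj(s,[hx+X*np.cos(yw)-y*np.sin(yw),hy+X*np.sin(yw)+y*np.cos(yw),.104+Z])-[130,90])*2.8)
p=[.675,.306,.06,1.047]
for n,q,x,y,z in[("hinge near",p,0,-.13,0),("hinge far",p,0,.13,0),("front top -",p,-.205,-.13,.004),("front bot -",p,-.205,-.13,-.004),("case front base -",p[:3]+[0],-.2,-.13,-.104),("case back base -",p[:3]+[0],0,-.13,-.104),("case front top -",p[:3]+[0],-.2,-.13,-.004),("case front top +",p[:3]+[0],-.2,.13,-.004)]:
    print(n,P(q,x,y,z).round(0))
E
```

```text
hinge near [570. 357.]
hinge far [709. 252.]
front top - [513. 191.]
front bot - [508. 191.]
case front base - [441. 337.]
case back base - [563. 420.]
case front top - [442. 276.]
case front top + [582. 184.]
```

All the fixed case points show the same +6 to +10 px offset, for example the hinge at 577 against 570 predicted. The flap angle is therefore about 1.05 rad, and I'll hand in.

```bash
python3 -c "
from plant import ctrl
print(ctrl.finish_job())"
```

```text
the job is handed in; nothing more can be done
None
```

I handed the job in with the cover standing knob up in the middle of the board, the tart and bystanders untouched, and the gripper holding the flap still at about 60 degrees (about 1.05 rad measured); no verdict was returned.

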